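# Back off a strap clamp's screw with its reversible ratchet

### The job

The strap clamp that holds the wooden block was tightened with the ratchet handle that still sits on its screw. Flip the ratchet's direction lever over to the loosening side, then swing the handle back and forth to unscrew (anticlockwise from above) until the screw's little arm comes up firmly against the stop pin, feeling for it and not forcing it. Turn the screw only by the ratchet, never tighten it further, and leave the jar and the tin alone.

Things in the scene. Friction and masses are not known exactly. Their poses are not given: they have to be found in the camera images.
- clamp: Fixed steel strap clamp, base plate 150 x 215 x 14 mm. Origin on the screw's vertical axis at bench height, z up. Ratchet head 78 to 108 mm above the bench, handle centre line 93 mm. At swing 0 the handle points along the clamp's -x (toward the robot). Two upright swing posts, 10 mm thick, 100 mm tall, at x -55, y +69 and -69 mm, limit the handle's swing.
- head_axis (a point): Point on the screw's (and ratchet's) vertical axis at the height of the handle's centre line, 93 mm above the bench. The steel ratchet head round it has radius 38 mm.
- grip (a point): Centre of the black handle grip, 150 mm out from the screw axis, 93 mm above the bench. The grip is round, 25 to 28 mm thick, and runs from 104 to 186 mm out from the axis; from 62 to 104 mm out the shank is 17 to 20 mm thick. Nothing stands below the grip: 79 mm free to the bench.
- ratchet_swing (a joint): Swing of the handle about the vertical axis, rad, anticlockwise from above positive, limited to -0.70 .. +0.70; starts between -0.05 and +0.15. Freewheeling takes about 2 to 4 N at the grip, turning the screw 5 to 8 N. Up to 0.26 rad of idle swing until a tooth catches.
- lever_flip (a joint): Direction lever on top of the head, rad: about -0.35 = tightening (handle drives the screw clockwise, clicks freely back), about +0.35 = loosening (drives it anticlockwise, clicks freely back). It is sprung over centre and snaps over (it may rest at +0.1 on a tooth top until the handle moves); starts at the tightening end.
- lever_post (a point): Middle (126 mm above the bench) of the lever's round upright thumb post, 10 mm thick, free from 115 to 140 mm. The lever pivots on the neck 42 mm from the screw axis and points back over the head, so the post stands 14 mm beside the axis. From the handle's end looking to the head, right is tightening, left is loosening. About 3 N pushes it across, to a firm end stop.
- clamp_screw: The clamp's screw with hub and a flat radial arm 8 mm wide and 9 mm thick, reaching 58 mm from the axis, just below the ratchet head. Origin on the axis 61 mm above the bench.
- screw_turn (a joint): Turn of the screw, rad, anticlockwise (loosening) positive, 0 = tight mark; starts between 0 and 0.1; the arm meets the stop pin somewhere between 0.85 and 1.3 (felt as the handle going solid). Below -0.08 counts as tightened further.
- stop_ring: Fixed arc plate on the clamp's base with a 9 mm thick steel stop pin clamped in its slot, 50 mm from the screw axis, pin top 75 mm above the bench; the screw's arm runs against the pin. Origin on the screw axis at the plate: the pin's own place differs each time and is not reported. Firmly against it means 15 to 20 N sideways at the grip, kept half a second; under 13 N is too light, over 28 N is forcing it.
- jar: Blue jar, diameter 54, 70 mm tall, standing loose beside the clamp; leave alone. Origin at the underside.
- tin: Flat round tin, diameter 70, 54 mm tall, loose near the clamp; leave alone. Origin at the underside.

How it is judged:
By the outcome, as a careful person would: the job done as asked, in the order asked, and still so for the second after the job is handed in, with the robot touching nothing.
It also fails if it takes over 69 s, if anything falls off the work surface, if the arm or the gripper's body presses on something with over 40 N, if the wrist force passes 120 N, or if a joint passes its speed limit or range.

### The arm

A 6-joint arm with a two-finger parallel gripper is mounted at the origin on a cart in front of the work surface, level with it; the furniture and walls round the work are solid. World frame = base frame: x ahead of the robot, y to its left, z up, the work surface at z = 0. Lengths are in mm, angles in rad, forces in N, time in s.
With the tool pointing down it reaches from about 275 to 875 mm from the base axis. Payload 12.5 kg.
Tool frame: the origin (TCP) lies midway between the tips of the shut fingers; the grasp point (between the pads) lies 19 mm behind it; x points along the fingers, y is the direction in which the jaws open and shut, and the axes are right-handed (so a half turn about x gives the same grasp; the last joint's range is limited). The gripper opens to 85 mm and grips with 20 to 120 N. Pads are 22 mm wide; open, the fingers measure 114 mm over their backs; the gripper's body (76 mm by 85 mm) begins 54 mm behind the grasp point. The pads swing forward as they close: fully open they stand 13 mm farther back than shut.
Start: joints at [-1.279, 0.351, 1.652, -0, 1.139, -0.085], TCP at [202.389, -511.393, 231.29] pointing down, gripper open.
Joint ranges: [-2.75, 2.75], [-0.79, 2.1], [0.01, 2.65], [-1.57, 4.71], [0.07, 3.14], [-2.87, 2.87]. Speed limits (rad/s): [2.22, 2.22, 2.79, 3.14, 3.14, 3.14].

### API

Orientations are given as a rotation vector (axis times angle).
In Python, from bench import arm, vision gives the robot as it stands.
- The arm moves only by the tool apply_moves, never from a script. Its argument "commands" is a list of rows, each a list of 3 entries, a list of its own where there are three numbers: the gripper command: -1 is shut, 1 is fully open, values between are in proportion, then the shift along the tool's x, y, z in m, then the turn about the tool's x in degrees. In form: [[claw, [x, y, z], turn], ...]. A call has exactly 5 rows; each row is the pose to reach, as a shift and turn from the pose commanded when the call began, along the tool's axes at that moment; what a row does not reach only later rows make up. A row lasts 1/10 s, in which the tool goes at most 50 mm and 8.59 degrees, less where a joint would pass 70% of its speed; a pose out of reach is approached as far as the arm can. A call with a gripper value outside its range is refused whole. The fingers move at their own pace and stop on an object; the grip force is fixed at half the most. Time passes only in rows, so rows that repeat a pose let the fingers close, or fill a call up. It gives the time, the measured TCP pose, the force and the opening at its end, in the units of the state.
- arm.get_obs(): the state, without advancing time (a new reading comes with each control period).
- vision.capture(name): name is "scene" or "side" or "wrist"; returns the picture (384x512x3 uint8, red, green, blue); there is no depth.
- vision.get_calibration(name): a dict with "fx", "fy", "cx", "cy" (pixels), "view" (4x4, takes a point from world to camera coordinates). Camera axes: x right, y down, z forward; pixel columns grow to the right and rows downward; lengths in mm; the calibration is good to about 2 mm. The wrist camera is an equidistant fisheye: a pixel r from the principal point sees the ray r / f radians off the axis. A picture is of the moment at which its call begins: read the wrist's pose just before it. get_calibration takes no time and is no camera call; for the wrist camera it gives the pose at the moment of the call.
- arm.finish_job(): hands the job in, once; it reports no verdict.
The state is a dict: "time_s": time; "joints": joint angles; "dq": joint speeds; "joint_torque": joint torques, N m; "position": TCP position; "orientation": TCP orientation; "ft_force": force on the tool from outside, world axes, zero at the start; "torque": the same for the moment, N m; "gripper_width": finger opening in mm.
Only numpy, scipy, OpenCV 4.12 (cv2) and the standard library are available. Lean on these libraries where they do the work, as an engineer would, in place of code of your own. Each camera call takes 0.05 s, during which the arm holds its last target.

## Working session

There is one attempt and no reset: what is moved stays moved. The work goes in short steps, Python scripts to look and compute and a tool call to move; the robot and the scene stay as the last step left them, time stands still between calls to the robot, and variables do not carry over. Pictures are saved under pics/ and viewed, and the job is handed in when it is done.

Besides the shell and the picture viewer there is one more tool, called after ">>>" as a command line: name --argument value ..., lists and objects as JSON in quotes. apply_moves: Moves the arm, as the interface text tells. Its arguments: {"type":"object","properties":{"commands":{"type":"array","items":{"type":"array"}}},"required":["commands"]}

```bash
mkdir -p pics; ls; python3 - <<'E'
from bench import arm, vision
import cv2
print(arm.get_obs())
for n in ["scene","side","wrist"]:
    c=vision.get_calibration(n); print(n,c)
    im=vision.capture(n); cv2.imwrite(f"pics/{n}0.png",im[:,:,::-1])
E
```

```text
pics
{'time_s': 0.0, 'joints': array([-1.27857138e+00,  3.51231570e-01,  1.65243018e+00, -3.03271467e-05,
        1.13909395e+00, -8.46164445e-02]), 'dq': array([-7.89659170e-04,  1.40401378e-04, -1.62351457e-04,  3.19894090e-05,
        1.94084821e-03, -5.64197272e-04]), 'joint_torque': array([ 4.31552926e-04, -5.06107414e+01, -2.91405022e+01, -7.04710556e-05,
        4.58556809e-03, -3.52806023e-05]), 'position': array([ 202.30435564, -511.08440181,  230.75866046]), 'orientation': array([ 2.0156514 ,  0.38557591, -2.01595491]), 'ft_force': array([-0.1354077 , -0.35188321, -0.5177272 ]), 'torque': array([-0.04201896, -0.04189069,  0.02674821]), 'gripper_width': 85.35250104251656}
scene {'fx': 366.05703161801847, 'fy': 366.05703161801847, 'cx': 255.8698734741332, 'cy': 189.24101669923002, 'view': array([[ 8.87792784e-01, -4.59759753e-01, -2.10936556e-02,
        -5.33484359e+02],
       [-2.21176057e-01, -3.85999850e-01, -8.95592132e-01,
         1.65159635e+02],
       [ 4.03615069e-01,  7.99765644e-01, -4.44375731e-01,
         7.78535207e+02],
       [ 0.00000000e+00,  0.00000000e
[... 268 characters left out ...]
6118e-01,  5.64246415e-01, -7.98652759e-01,
         2.45474968e+02],
       [ 2.67191114e-01, -7.52662162e-01, -6.01754583e-01,
         9.09912225e+02],
       [ 0.00000000e+00,  0.00000000e+00,  0.00000000e+00,
         1.00000000e+00]])}
wrist {'fx': 297.3186396354542, 'fy': 297.3186396354542, 'cx': 257.52854740022053, 'cy': 193.43650203912733, 'view': array([[ 3.69285147e-01, -9.29314933e-01, -1.49540258e-03,
        -5.49017692e+02],
       [-8.90120982e-01, -3.54171991e-01,  2.86787097e-01,
        -3.67763191e+01],
       [-2.67045162e-01, -1.04575126e-01, -9.57993176e-01,
         3.79709493e+02],
       [ 0.00000000e+00,  0.00000000e+00,  0.00000000e+00,
         1.00000000e+00]])}
```

View pics/scene0.png

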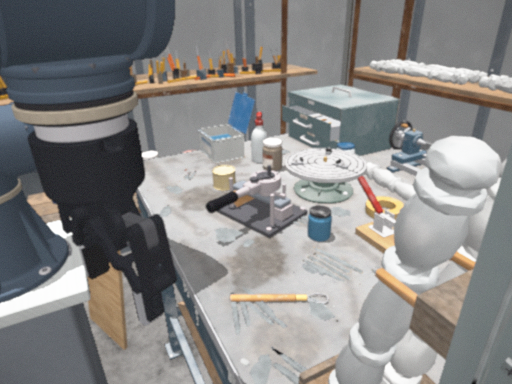

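View pics/side0.png

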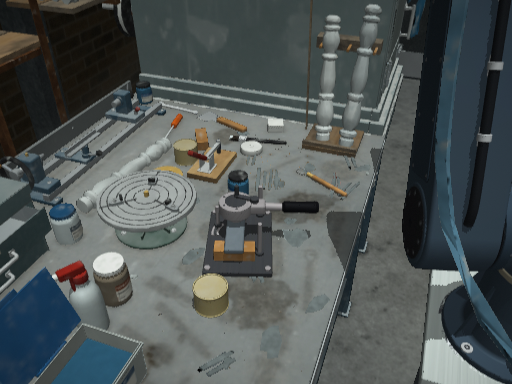

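View pics/wrist0.png

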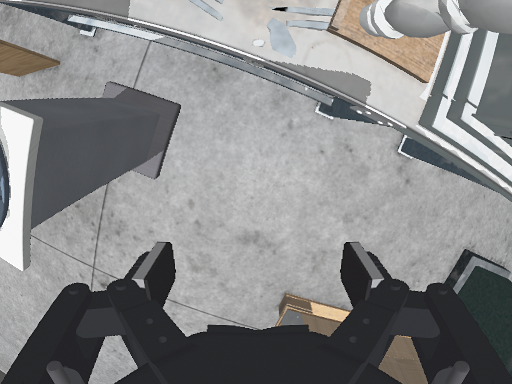

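Scene view: black grip at about (222,201), head at about (268,180), jar at (319,222), tin at (224,177). Side view: head at (238,203), grip at (300,207), tin at (210,295). I'll zoom in on the clamp.

```bash
python3 - <<'E'
import cv2
a=cv2.imread("pics/scene0.png")[150:250,190:340]; b=cv2.imread("pics/side0.png")[160:290,190:340]
cv2.imwrite("pics/zs.png",cv2.resize(a,None,fx=5,fy=5,interpolation=cv2.INTER_CUBIC))
cv2.imwrite("pics/zd.png",cv2.resize(b,None,fx=4.5,fy=4.5,interpolation=cv2.INTER_CUBIC))
E
```

```text
(no output)
```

View pics/zs.png

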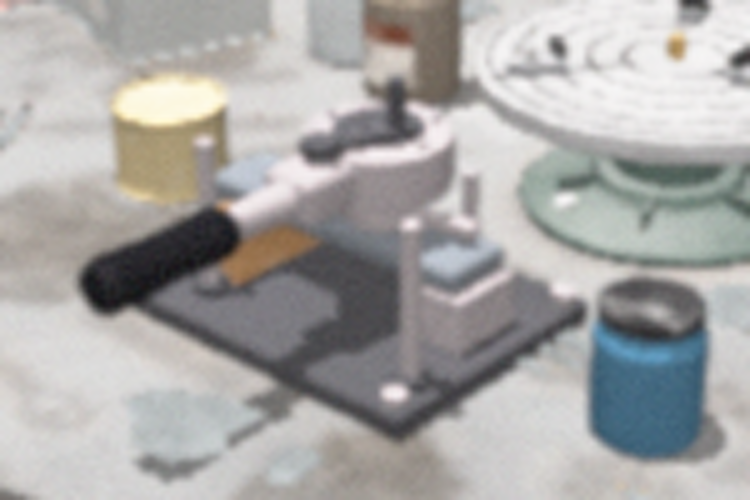

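View pics/zd.png

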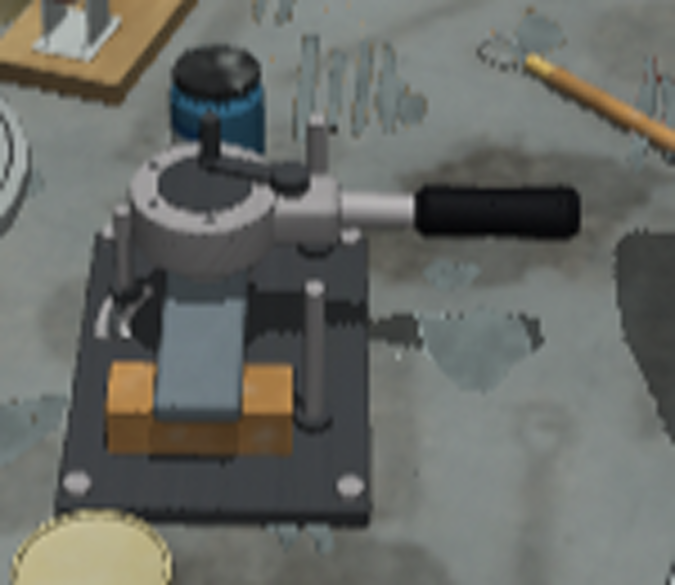

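```bash
cat > h.py <<'E'
import numpy as np
from bench import arm, vision
def ray(n,uv,c=None):
    c=c or vision.get_calibration(n); V=np.array(c["view"]); R=V[:3,:3]; o=-R.T@V[:3,3]
    x=(uv[0]-c["cx"])/c["fx"]; y=(uv[1]-c["cy"])/c["fy"]
    if n=="wrist":
        r=np.hypot(x,y); d=np.array([x/r*np.sin(r),y/r*np.sin(r),np.cos(r)]) if r>0 else np.array([0,0,1.])
    else: d=np.array([x,y,1.])
    d=R.T@d; return o,d/np.linalg.norm(d)
def plane(n,uv,z,c=None):
    o,d=ray(n,uv,c); return o+d*(z-o[2])/d[2]
def tri(a,ua,b,ub):
    o1,d1=ray(a,ua);o2,d2=ray(b,ub)
    t=np.linalg.lstsq(np.c_[d1,-d2],o2-o1,rcond=None)[0]
    p,q=o1+d1*t[0],o2+d2*t[1]; return (p+q)/2,np.linalg.norm(p-q)
def proj(n,P,c=None):
    c=c or vision.get_calibration(n); V=np.array(c["view"]); p=V[:3,:3]@P+V[:3,3]
    if n=="wrist":
        r=np.hypot(p[0],p[1]); th=np.arctan2(r,p[2]); return np.array([c["cx"]+c["fx"]*th*p[0]/r,c["cy"]+c["fy"]*th*p[1]/r])
    return np.array([c["cx"]+c["fx"]*p[0]/p[2],c["cy"]+c["fy"]*p[1]/p[2]])
E
python3 - <<'E'
from h import *
np.set_printoptions(precision=1,suppress=True)
S=lambda x,y:(190+x/5-.4,150+y/5-.4); D=lambda x,y:(190+x/4.5-.4,160+y/4.5-.4)
for nm,s,d in [("post",(396,100),(208,136)),("pivot",(322,147),(290,178)),("grip",(162,258),(498,212)),("gripouter",(95,285),(576,214)),("swpostL(+y)",(203,142),(315,290)),("swpostR",(410,222),(318,122))]:
    print(nm,*tri("scene",S(*s),"side",D(*d)))
# side plate corners z=14
for c in [(97,237),(370,232),(370,515),(55,512)]: print(plane("side",D(*c),14))
print("jar",plane("side",D(217,72),70),plane("scene",S(652,300),70))
print("tin",plane("side",(210.5,283),54),plane("scene",S(170,98),54))
E
```

```text
post [594.6 -86.2 128. ] 0.6108061920428728
pivot [552.3 -87.6 112.6] 1.9269735842678914
grip [ 453.9 -120.7   93.7] 1.8544458768374095
gripouter [ 417.3 -131.4   94.8] 3.002268970798831
swpostL(+y) [516.6 -25.4  99. ] 1.3891072621996148
swpostR [ 562.  -155.6   99.6] 2.587699359726766
[ 678.  -123.6   14. ]
[ 538.4 -180.1   14. ]
[469.4  25.7  14. ]
[609.5  75.3  14. ]
jar [ 644.7 -220.9   70. ] [ 649.1 -225.9   70. ]
tin [563.  128.1  54. ] [563.5 134.2  54. ]
```

```bash
cat >> h.py <<'E'
from scipy.spatial.transform import Rotation as Ro
AX=np.array([591.2,-72.4]); YAW=0.335
def frame(s=0): # outward u along handle, left l (clockwise side, clamp +y)
    a=YAW+s; return -np.array([np.cos(a),np.sin(a)]), np.array([-np.sin(a),np.cos(a)])
def Rdown(ang): # tool x down, tool y at world angle ang
    x=np.array([0,0,-1.]); y=np.array([np.cos(ang),np.sin(ang),0]); return np.c_[x,y,np.cross(x,y)]
def move(P0,R0,P1,ang):
    d=R0.T@(np.array(P1)-P0)/1000
    R=R0.T@Rdown(ang); t=np.degrees(np.arctan2(R[2,1],R[1,1])); 
    return d.round(4),round(t,2),np.degrees(Ro.from_matrix(R).magnitude()).round(2)
def now():
    o=arm.get_obs(); return o["position"],Ro.from_rotvec(o["orientation"]).as_matrix(),o
E
python3 - <<'E'
from h import *
np.set_printoptions(precision=4,suppress=True)
P,R,o=now(); print(P); print(R)
print("baluster base",plane("side",(325,140),15),plane("side",(350,150),15), plane("side",(305,140),15))
u,l=frame(0); T=np.r_[AX-38*l,160]; print(T)
for k in (0,np.pi): 
  a=np.arctan2(u[1],u[0])+k; print(a,move(P,R,T,a))
  a=np.arctan2(l[1],l[0])+k; print("grip",a,move(P,R,T,a))
E
```

```text
[ 202.3101 -511.1718  230.904 ]
[[-0.0002  0.3679 -0.9299]
 [ 0.0008 -0.9299 -0.3679]
 [-1.     -0.0009 -0.0001]]
baluster base [ 497.6398 -574.9822   15.    ] [ 413.3245 -542.0926   15.    ] [ 555.6159 -553.2853   15.    ]
[ 603.6932 -108.2876  160.    ]
-2.806592653589793 (array([ 0.0711, -0.2269, -0.5215]), np.float64(92.39), np.float64(92.39))
grip 1.9057963267948967 (array([ 0.0711, -0.2269, -0.5215]), np.float64(-177.61), np.float64(177.61))
0.33499999999999996 (array([ 0.0711, -0.2269, -0.5215]), np.float64(-87.61), np.float64(87.61))
grip 5.04738898038469 (array([ 0.0711, -0.2269, -0.5215]), np.float64(2.39), np.float64(2.39))
```

```bash
python3 - <<'E'
from h import *
P,R,o=now(); u,l=frame(0); T=np.r_[AX-4*l,190]; print(T, move(P,R,T,YAW-np.pi/2))
E
```

```text
[592.51507668 -76.17764124 190.        ] (array([ 0.0412, -0.2609, -0.5229]), np.float64(2.39), np.float64(2.39))
```

>>> apply_moves --commands '[[0.18,[0.0,-0.018,-0.036],0.5],[0.18,[0.0,-0.036,-0.072],1],[0.18,[0.0,-0.054,-0.108],1.5],[0.18,[0.0,-0.072,-0.144],2],[0.18,[0.0,-0.09,-0.18],2.4]]'

```text
time_s: 0.65
position: [337.4, -360.1, 231.2]
orientation: [2.04, 0.344, -2.04]
ft_force: [0.4, -0.2, 0.3]
gripper_width: 50.9
```

>>> apply_moves --commands '[[0.18,[0.0,-0.018,-0.036],0],[0.18,[0.0,-0.036,-0.072],0],[0.18,[0.0,-0.054,-0.108],0],[0.18,[0.0,-0.072,-0.144],0],[0.18,[0.0,-0.085,-0.17],0]]'

```text
time_s: 1.15
position: [470.5, -223.4, 231.2]
orientation: [2.039, 0.346, -2.039]
ft_force: [-0.1, -1.3, 0.1]
gripper_width: 50.6
```

```bash
python3 - <<'E'
from h import *
P,R,o=now(); u,l=frame(0); T=np.r_[AX-4*l,190]; print(P,T, move(P,R,T,YAW-np.pi/2),o["gripper_width"],o["time_s"])
E
```

```text
[ 470.49223937 -223.43928874  231.17503337] [592.51507668 -76.17764124 190.        ] (array([ 0.0412, -0.0988, -0.1637]), np.float64(0.05), np.float64(0.06)) 50.6359947368574 1.15
```

>>> apply_moves --commands '[[0.18,[0.01,-0.022,-0.036],0],[0.18,[0.02,-0.046,-0.075],0],[0.18,[0.03,-0.072,-0.115],0],[0.18,[0.041,-0.098,-0.16],0],[0.18,[0.041,-0.098,-0.16],0]]'

```text
time_s: 1.65
position: [589.8, -76.2, 188.5]
orientation: [2.037, 0.35, -2.039]
ft_force: [-0.6, 0.6, 1.1]
gripper_width: 50.4
```

```bash
python3 - <<'E'
from h import *
import cv2
c=vision.get_calibration("wrist"); im=vision.capture("wrist"); cv2.imwrite("pics/w1.png",im[:,:,::-1])
P,R,o=now(); u,l=frame(0); T=np.r_[AX-4*l,117]; print(P,T, move(P,R,T,YAW-np.pi/2),o["gripper_width"],o["time_s"])
for q in ([594.6,-86.2,140],[*AX,108],[*(AX+150*u),93],[*(AX+42*u),114]): print(proj("wrist",np.array(q),c))
import json; json.dump({k:np.array(v).tolist() for k,v in c.items()},open("w1.json","w"))
E
```

```text
[588.88769768 -77.7856546  188.95641635] [592.51507668 -76.17764124 117.        ] (array([ 0.072 , -0.0002, -0.0041]), np.float64(0.19), np.float64(0.21)) 50.51569809569365 1.7
[274.27269528 215.61479772]
[254.29374075 199.41151121]
[254.40186856 329.71318369]
[254.1346378  250.35627125]
```

View pics/w1.png

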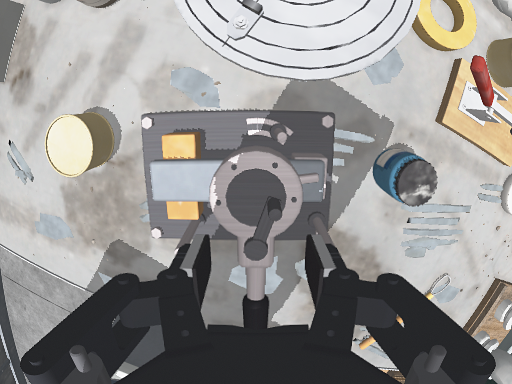

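```bash
python3 - <<'E'
from h import *
import json
np.set_printoptions(precision=1,suppress=True)
c=json.load(open("w1.json"))
V=np.array(c["view"]); print("cam",-V[:3,:3].T@V[:3,3])
u,l=frame(0)
for n,uv,z in [("headring c",(256.5,188),108),("ring far",(256.5,147),108),("inner disc",(257,192),108),("posttop",(275,203),140),("pivot",(255,250),114),("bolt TL",(148,122),14),("bolt TR",(328,122),14),("bolt BL",(156,233),14),("tin",(79,145),54),("jar",(417,184),70),("swpostR",(322,224),100),("swpostL",(207,215),100)]:
    p=plane("wrist",uv,z,c); q=p[:2]-AX; print(n,p,"clamp x",-q@u,"left",q@l)
E
python3 - <<'E'
import cv2
a=cv2.imread("pics/w1.png")[90:350,130:390]
cv2.imwrite("pics/w1z.png",cv2.resize(a,None,fx=2.3,fy=2.3,interpolation=cv2.INTER_CUBIC))
E
```

```text
cam [660.1 -51.2 331.1]
headring c [600.6 -70.9 108. ] clamp x 9.353725116512695 left -1.7000766909500036
ring far [630.9 -60.2 108. ] clamp x 41.50428311229554 left -1.5577606412142941
inner disc [597.7 -72.4 108. ] clamp x 6.10536597993459 left -2.1051363435470876
posttop [603.4 -83.5 140. ] clamp x 7.84391489501502 left -14.431097453591237
pivot [552.1 -86.8 114. ] clamp x -41.6628709844702 left -0.7088308456191204
bolt TL [607.3  59.4  14. ] clamp x 58.542746821073585 left 119.18465757064949
bolt TR [ 671.1 -127.1   14. ] clamp x 57.43056244048175 left -77.93380827122735
bolt BL [481.2  17.4  14. ] clamp x -74.36979243860003 left 120.94533446758598
tin [568.6 118.4  54. ] clamp x 41.3782854805066 left 187.61715035209897
jar [ 648.8 -224.6   70. ] clamp x 4.34905252775274 left -162.71186426263793
swpostR [ 587.1 -134.9  100. ] clamp x -24.407371352957334 left -57.729442062524846
swpostL [562.4 -40.3 100. ] clamp x -16.62760962801044 left 39.815131556073666
```

View pics/w1z.png

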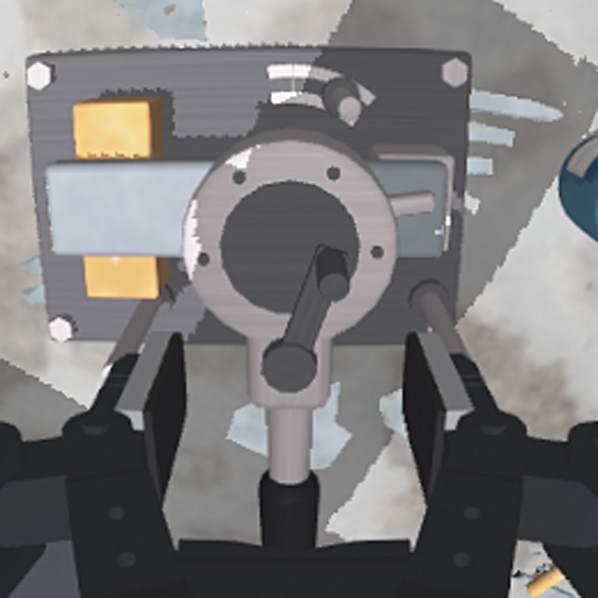

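The zoomed view shows the lever post top at about px (275,213), which matches the prediction of (274,215). It sits on the right, the tightening side, between the open pads. The screw arm is at px (308,178) and the stop pin at px (280,134). I'm descending now.

>>> apply_moves --commands '[[0.18,[0.02,0,-0.003],0],[0.18,[0.045,0,-0.003],0],[0.18,[0.06,0,-0.003],0],[0.18,[0.07,0,-0.003],0],[0.18,[0.07,0,-0.003],0]]'

```text
time_s: 2.2
position: [590.3, -79.6, 119.4]
orientation: [2.039, 0.345, -2.042]
ft_force: [0.7, -0.5, -0.2]
gripper_width: 50.5
```

```bash
python3 - <<'E'
from h import *
import cv2
im=vision.capture("side"); cv2.imwrite("pics/d1.png",cv2.resize(im[130:290,160:340,::-1],None,fx=3.3,fy=3.3,interpolation=cv2.INTER_CUBIC))
P,R,o=now(); u,l=frame(0); q=P[:2]-AX; print(P,-q@u,q@l,o["ft_force"],o["time_s"],o["gripper_width"])
E
```

```text
[590.88383396 -79.58908133 120.42201688] -2.6621387714749765 -6.68549687352606 [ 0.92634973 -0.1067748   1.42671181] 2.25 50.64985563947754
```

View pics/d1.png

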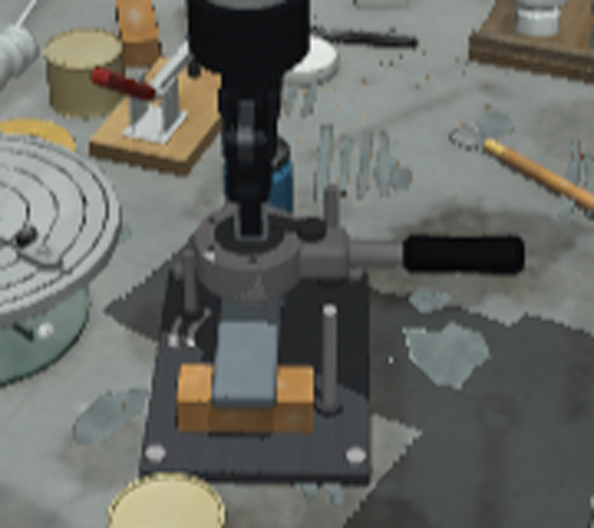

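>>> apply_moves --commands '[[0.18,[0.003,-0.004,0],0],[0.18,[0.003,-0.01,0],0],[0.18,[0.003,-0.016,0],0],[0.18,[0.003,-0.022,0],0],[0.18,[0.003,-0.027,0],0]]'

```text
time_s: 2.75
position: [581.9, -53.0, 117.5]
orientation: [2.04, 0.345, -2.04]
ft_force: [0.2, 0.1, 0.5]
gripper_width: 50.6
```

>>> apply_moves --commands '[[0.18,[0,-0.002,0],0],[0.18,[0,-0.004,0],0],[0.18,[0,-0.006,0],0],[0.18,[0,-0.008,0],0],[0.18,[0,-0.01,0],0]]'

```text
time_s: 3.25
position: [578.9, -45.6, 117.1]
orientation: [2.039, 0.342, -2.039]
ft_force: [1.5, -14.8, -4.1]
gripper_width: 50.7
```

```bash
python3 - <<'E'
from h import *
import cv2
im=vision.capture("wrist"); cv2.imwrite("pics/w2.png",im[:,:,::-1])
P,R,o=now(); u,l=frame(0); q=P[:2]-AX; print(P,-q@u,q@l,o["ft_force"],o["time_s"],o["gripper_width"])
E
```

```text
[578.81549344 -45.62478033 117.06847562] -2.893188930660777 29.358437436948257 [  1.86706159 -11.84649234  -2.46391126] 3.3 50.289210236894924
```

View pics/w2.png

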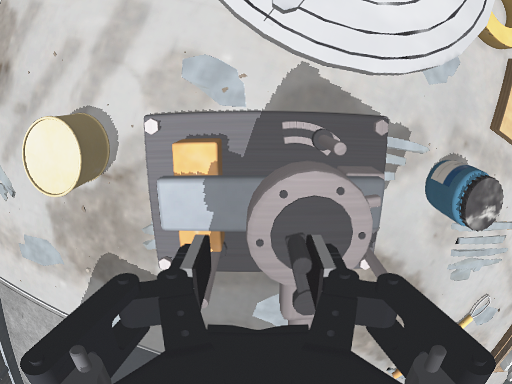

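>>> apply_moves --commands '[[0.18,[0,0.006,0],0],[0.18,[0,0.012,0],0],[0.18,[-0.025,0.012,0],0],[0.18,[-0.05,0.012,0],0],[0.18,[-0.06,0.012,0],0]]'

```text
time_s: 3.8
position: [583.6, -55.8, 179.4]
orientation: [2.043, 0.344, -2.037]
ft_force: [-0.5, 0.6, -0.4]
gripper_width: 50.4
```

```bash
python3 - <<'E'
from h import *
import cv2,json
c=vision.get_calibration("wrist"); im=vision.capture("wrist"); cv2.imwrite("pics/w3.png",im[:,:,::-1])
json.dump({k:np.array(v).tolist() for k,v in c.items()},open("w3.json","w"))
P,R,o=now(); u,l=frame(0); q=P[:2]-AX; print(P,-q@u,q@l,o["ft_force"],o["time_s"],o["gripper_width"])
print(move(P,R,np.r_[AX+150*u,130],YAW-np.pi/2))
E
```

```text
[583.84768982 -55.801792   179.92772018] -1.4866184669290678 18.09273166777626 [0.95061575 0.14270419 2.41984653] 3.85 50.28067736022741
(array([0.0495, 0.018 , 0.1487]), np.float64(-0.01), np.float64(0.21))
```

View pics/w3.png

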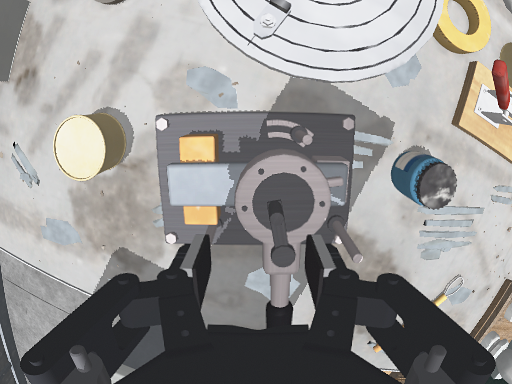

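```bash
python3 - <<'E'
from h import *
import json,cv2
c=json.load(open("w3.json")); u,l=frame(0)
for a in (-14,0,4,14): print(a,proj("wrist",np.r_[AX+a*l,140],c),proj("wrist",np.r_[AX+a*l,115],c))
a=cv2.imread("pics/w3.png")[130:340,200:400]
cv2.imwrite("pics/w3z.png",cv2.resize(a,None,fx=2.8,fy=2.8,interpolation=cv2.INTER_CUBIC))
E
```

```text
-14 [306.46783403 219.85460166] [301.26120371 207.49143356]
0 [285.57914235 219.99885677] [282.55444159 207.54371368]
4 [279.5498477  220.02414754] [277.16593632 207.55183566]
14 [264.40684336 220.05548293] [263.64492691 207.55859117]
```

View pics/w3z.png

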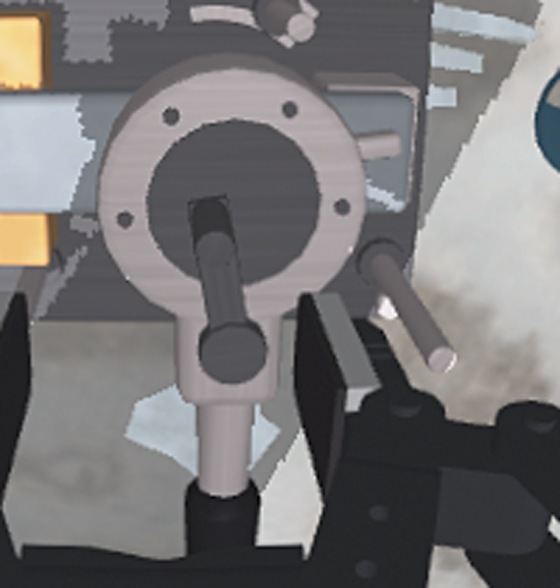

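>>> apply_moves --commands '[[0.18,[0,0.006,0.035],0],[0.18,[0,0.012,0.075],0],[0.18,[0,0.018,0.115],0],[0.18,[0.02,0.018,0.148],0],[0.18,[0.05,0.018,0.148],0]]'

```text
time_s: 4.35
position: [446.4, -122.1, 127.1]
orientation: [2.041, 0.343, -2.04]
ft_force: [0.9, 0.4, 0.2]
gripper_width: 50.3
```

```bash
python3 - <<'E'
from h import *
import cv2
P,R,o=now(); u,l=frame(0); 
im=vision.capture("scene"); cv2.imwrite("pics/s3.png",cv2.resize(im[130:260,180:340,::-1],None,fx=4,fy=4,interpolation=cv2.INTER_CUBIC))
P,R,o=now(); q=P[:2]-AX; print(P,q@u,q@l,o["ft_force"],o["time_s"],o["gripper_width"])
E
```

```text
[ 445.44109749 -120.96323802  122.51735779] 153.62230570475577 2.0574107296825375 [-2.92803409  1.02559641 -6.08081174] 4.4 50.479138157713166
```

View pics/s3.png

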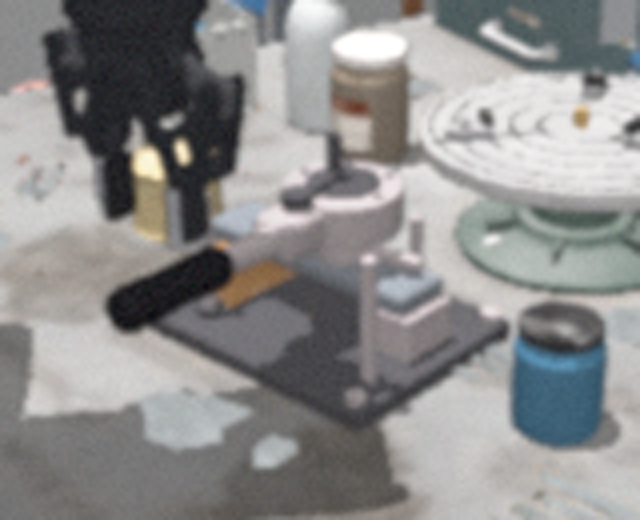

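Lever check: the post top is at px (277,216), about +5 mm left of the axis. It has crossed over but probably rests on a tooth top, so I'll swing anticlockwise first, which can't tighten the screw. I'm lowering the fingers around the grip now.

>>> apply_moves --commands '[[0.18,[0.015,0.002,-0.003],0],[0.18,[0.03,0.002,-0.003],0],[0.18,[0.045,0.002,-0.003],0],[0.18,[0.053,0.002,-0.003],0],[0.18,[0.053,0.002,-0.003],0]]'

```text
time_s: 4.9
position: [452.0, -121.8, 73.4]
orientation: [2.038, 0.346, -2.042]
ft_force: [0.7, 0.1, 0.8]
gripper_width: 50.6
```

```bash
python3 - <<'E'
from h import *
import cv2
im=vision.capture("scene"); cv2.imwrite("pics/s4.png",cv2.resize(im[130:260,180:340,::-1],None,fx=4,fy=4,interpolation=cv2.INTER_CUBIC))
P,R,o=now(); u,l=frame(0);q=P[:2]-AX; print(P,q@u,q@l,o["ft_force"],o["time_s"],o["gripper_width"])
E
```

```text
[ 452.37100388 -121.97389001   74.13193935] 147.40990188008502 -1.1753990048481242 [ 1.03030452 -0.22351381  0.5496213 ] 4.95 50.38556246110887
```

View pics/s4.png

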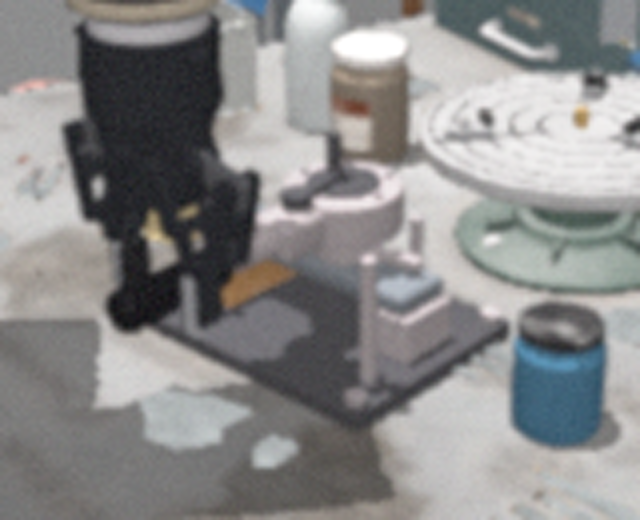

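Fingers straddle the grip at about zoom px (170,290). I'm narrowing the cage and swinging anticlockwise 0.3 rad.

>>> apply_moves --commands '[[-0.1,[0,0.005,0],-1.7],[-0.1,[0,0.0135,-0.0006],-5.2],[-0.1,[0,0.0224,-0.0017],-8.6],[-0.1,[0,0.0313,-0.0033],-12],[-0.1,[0,0.04,-0.0055],-15.5]]'

```text
time_s: 5.45
position: [470.5, -157.5, 74.8]
orientation: [1.875, 0.59, -1.876]
ft_force: [-0.7, 8.4, 2.1]
gripper_width: 38.5
```

```bash
cat >> h.py <<'E'
def st():
    P,R,o=now(); q=P[:2]-AX; r=np.hypot(*q); s=np.arctan2(-q[1],-q[0])-YAW; ty=R[:,1]; tyaw=np.arctan2(ty[1],ty[0])+np.pi/2-YAW
    u,l=frame(s); f=o["ft_force"]
    print("t %.2f z %.1f r %.1f s %.3f toolyaw %.3f width %.1f | F radial %.1f, F clockwise(left) %.1f, z %.1f"%(o["time_s"],P[2],r,s,tyaw,o["gripper_width"],f[:2]@u,f[:2]@l,f[2]))
E
python3 -c "
from h import *
st()"
```

```text
t 5.45 z 74.8 r 147.7 s 0.279 toolyaw 0.272 width 38.5 | F radial -4.2, F clockwise(left) 7.3, z 2.1
```

```bash
python3 - <<'E'
from h import *
import cv2
im=vision.capture("wrist"); cv2.imwrite("pics/w5.png",im[:,:,::-1]); st()
E
```

```text
t 5.50 z 74.9 r 147.6 s 0.288 toolyaw 0.276 width 38.5 | F radial 0.3, F clockwise(left) 2.7, z -0.1
```

View pics/w5.png

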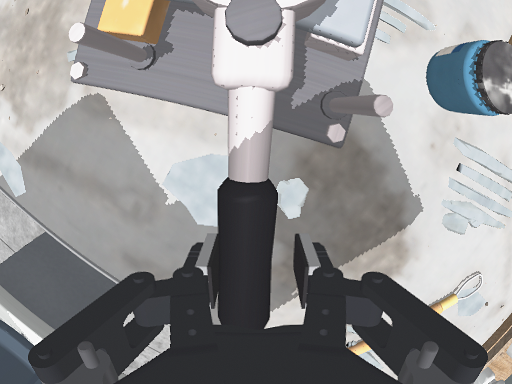

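```bash
python3 - <<'E'
from h import *
import cv2
a=vision.capture("side")[150:260,180:330,::-1]; b=vision.capture("scene")[140:240,200:330,::-1]
cv2.imwrite("pics/m6.png",np.hstack([cv2.resize(a,(400,293),interpolation=cv2.INTER_CUBIC),cv2.resize(b,(381,293),interpolation=cv2.INTER_CUBIC)])); st()
E
```

```text
t 5.60 z 74.8 r 147.7 s 0.285 toolyaw 0.269 width 38.4 | F radial -0.1, F clockwise(left) 1.1, z 0.4
```

View pics/m6.png

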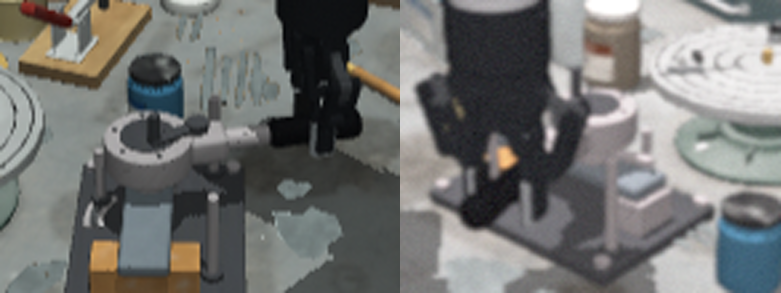

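```bash
python3 - <<'E'
from h import *
import cv2
for s in (0.25,):
  for lv in (-.35,0,.1,.35):
    u,l=frame(s); p=AX+42*u+42*(-u*np.cos(lv)+l*np.sin(lv))
    x=proj("side",np.r_[p,140]);y=proj("side",np.r_[p,115]); print(lv,(x-[180,150])*2.667,(y-[180,150])*2.667)
a=cv2.imread("pics/m6.png")[90:200,80:280]; cv2.imwrite("pics/m6z.png",cv2.resize(a,None,fx=3.5,fy=3.5))
E
```

```text
-0.35 [145.34428673  93.81654211] [146.04931307 118.22238425]
0 [145.76242542 103.99281716] [146.46927987 128.52334294]
0.1 [147.02730861 106.84531673] [147.7182003  131.40995182]
0.35 [152.34512252 113.5659763 ] [152.96421984 138.20944795]
```

View pics/m6z.png

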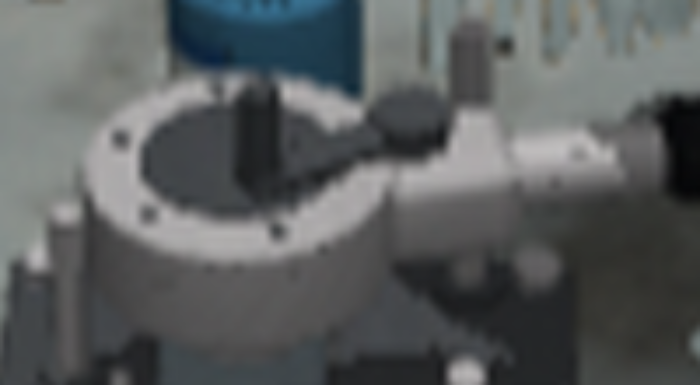

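The post top matches the prediction for lever +0.35, so the lever has snapped to loosening. Continuing anticlockwise.

>>> apply_moves --commands '[[-0.1,[0,0.0104,-0.0004],-4],[-0.1,[0,0.0207,-0.0015],-8],[-0.1,[0,0.0309,-0.0033],-12],[-0.1,[0,0.041,-0.0058],-16],[-0.1,[0,0.051,-0.009],-20]]'

```text
time_s: 6.1
position: [506.5, -194.0, 74.5]
orientation: [1.646, 0.855, -1.648]
ft_force: [-4.9, 6.2, 4.9]
gripper_width: 38.6
```

```bash
python3 -c "
from h import *
st()"
```

```text
t 6.10 z 74.5 r 148.2 s 0.627 toolyaw 0.621 width 38.6 | F radial -2.3, F clockwise(left) 7.6, z 4.9
```

>>> apply_moves --commands '[[-0.1,[0,-0.0126,-0.0005],4.9],[-0.1,[0,-0.025,-0.0021],9.7],[-0.1,[0,-0.0373,-0.0048],14.6],[-0.1,[0,-0.0494,-0.0085],19.5],[-0.1,[0,-0.061,-0.0132],24.3]]'

```text
time_s: 6.6
position: [465.2, -149.0, 75.0]
orientation: [1.926, 0.516, -1.924]
ft_force: [2.0, -5.9, -1.3]
gripper_width: 38.4
```

>>> apply_moves --commands '[[-0.1,[0,-0.0126,-0.0005],4.9],[-0.1,[0,-0.025,-0.0021],9.7],[-0.1,[0,-0.0373,-0.0048],14.6],[-0.1,[0,-0.0494,-0.0085],19.5],[-0.1,[0,-0.061,-0.0132],24.3]]'

```text
time_s: 7.1
position: [445.6, -89.4, 74.9]
orientation: [2.17, 0.109, -2.168]
ft_force: [-0.7, -2.9, 0.3]
gripper_width: 38.5
```

```bash
python3 -c "
from h import *
st()"
```

```text
t 7.10 z 74.9 r 146.6 s -0.219 toolyaw -0.234 width 38.5 | F radial 1.0, F clockwise(left) -2.8, z 0.3
```

>>> apply_moves --commands '[[-0.1,[0,-0.0126,-0.0002],4.9],[-0.1,[0,-0.025,-0.0015],9.7],[-0.1,[0,-0.0373,-0.004],14.6],[-0.1,[0,-0.0484,-0.0075],19],[-0.1,[0,-0.0565,-0.0105],22.5]]'

```text
time_s: 7.6
position: [450.5, -31.9, 75.0]
orientation: [-2.068, 0.303, 2.064]
ft_force: [1.5, -3.8, 0.7]
gripper_width: 38.6
```

```bash
python3 - <<'E'
from h import *
import cv2
st()
a=vision.capture("side")[150:260,180:330,::-1]
cv2.imwrite("pics/m7.png",cv2.resize(a,None,fx=5,fy=5,interpolation=cv2.INTER_CUBIC)); st()
E
```

```text
t 7.60 z 75.0 r 146.4 s -0.615 toolyaw -0.625 width 38.6 | F radial -2.5, F clockwise(left) -3.2, z 0.7
t 7.65 z 74.9 r 146.5 s -0.620 toolyaw -0.628 width 38.6 | F radial 0.2, F clockwise(left) 0.9, z -0.1
```

View pics/m7.png

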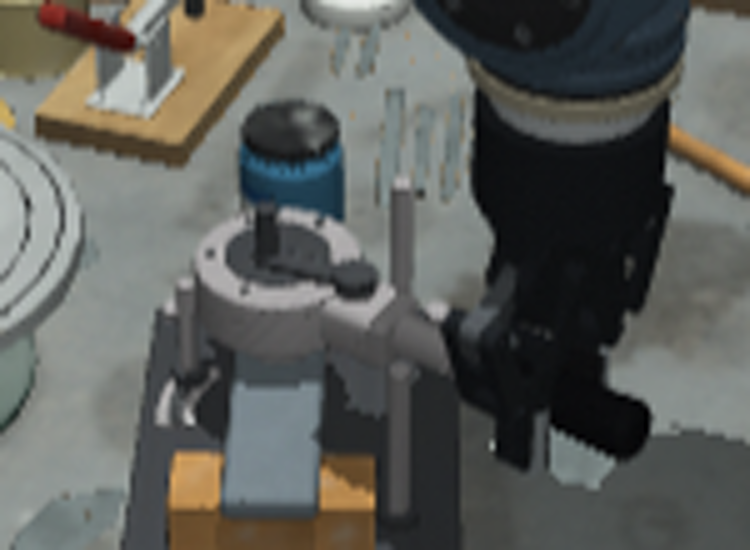

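```bash
python3 - <<'E'
from h import *
import json
np.set_printoptions(precision=1,suppress=True)
u,l=frame(0)
A2=AX
for f,pin,arms in [("w1.json",(281.3,139.1),[(317.8,178.3),(307,179.8)]),("w3.json",(200+300/2.8,130+24/2.8),[(200+398/2.8,130+146/2.8),(200+370/2.8,130+148/2.8)])]:
    c=json.load(open(f))
    for z,uv in [(75,pin)]+[(zz,a) for a in arms for zz in (65,72)]:
        p=plane("wrist",uv,z,c); q=p[:2]-A2; x,y=-q@u,q@l; print(f,z,p,"clamp",x,y,"r",np.hypot(x,y),"ang",np.arctan2(y,x))
E
```

```text
w1.json 75 [640.4 -79.4  75. ] clamp 44.120519125154274 -22.77798513816926 r 49.65336660114563 ang -0.47657666496717427
w1.json 65 [ 617.2 -125.5   65. ] clamp 7.0928292626466956 -58.69396347349488 r 59.12097407161868 ang -1.4505351974230747
w1.json 72 [ 618.3 -123.5   72. ] clamp 8.79997827053576 -57.218933902472074 r 57.891674828919655 ang -1.4181971008140821
w1.json 65 [ 612.4 -116.4   65. ] clamp 5.530538267091343 -48.478944002473355 r 48.79338956373813 ang -1.4572061578300075
w1.json 72 [ 613.6 -114.7   72. ] clamp 7.278783465717957 -47.27262134313549 r 47.829712704471454 ang -1.4180215141184318
w3.json 75 [643.2 -78.7  75. ] clamp 47.052307734403726 -23.08056823815231 r 52.4083227486726 ang -0.456042943882276
w3.json 65 [ 617.2 -126.    65. ] clamp 6.91868272904404 -59.15775875475291 r 59.56096533461086 ang -1.4543721313397437
w3.json 72 [ 618.2 -123.4   72. ] clamp 8.699353298581936 -57.03818878805088 r 57.69777922966257 ang -1.4194446534547536
w3.json 65 [ 613.3 -117.2   65. ] clamp 6.170180829530036 -49.605748924366786 r 49.98801314131635 ang -1.4470475169996162
w3.json 72 [ 614.4 -114.9   72. ] clamp 7.971219646936641 -47.746108430115946 r 48.40693352072715 ang -1.4053718469117988
```

```bash
python3 - <<'E'
from h import *
import cv2
b=vision.capture("scene")[150:230,230:330,::-1]; a=cv2.imread("pics/scene0.png")[150:230,230:330]
cv2.imwrite("pics/m8.png",np.vstack([cv2.resize(i,(500,300),interpolation=cv2.INTER_CUBIC) if 0 else cv2.resize(i[:60],(500,300),interpolation=cv2.INTER_CUBIC) for i in (a,b)]))
u,l=frame(0)
for an in (-1.43,-1.2,-1.0,-.8,-.65): 
    d=-u*np.cos(an)+l*np.sin(an); print(an,(proj("scene",np.r_[AX+58*d,66])-[230,150])*5)
d=-u*np.cos(-.465)+l*np.sin(-.465); print("pin",(proj("scene",np.r_[AX+50*d,75])-[230,150])*5)
E
```

```text
-1.43 [272.94429792 231.33517069]
-1.2 [284.18990466 220.25780744]
-1.0 [289.04598222 210.05112004]
-0.8 [289.25652964 199.76868148]
-0.65 [286.44497964 192.25649491]
pin [265.69141868 170.35589121]
```

View pics/m8.png

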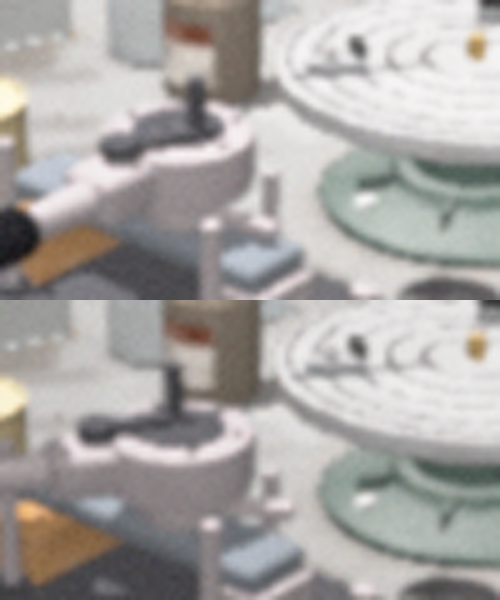

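Scene view: the screw arm tip moved from zoom (268,227) to (287,206), so the screw has turned about 0.43 rad. The pin should come about 0.36 rad after the tooth catches. I'm going forward within the safe range.

>>> apply_moves --commands '[[-0.1,[0,0.0073,0],-2.9],[-0.1,[0,0.0147,-0.0004],-5.7],[-0.1,[0,0.022,-0.0012],-8.6],[-0.1,[0,0.0292,-0.0024],-11.5],[-0.1,[0,0.0364,-0.004],-14.3]]'

```text
time_s: 8.2
position: [443.9, -68.4, 74.7]
orientation: [-2.205, 0.037, 2.202]
ft_force: [3.4, 7.1, -0.7]
gripper_width: 38.4
```

```bash
python3 -c "
from h import *
st()"
```

```text
t 8.20 z 74.7 r 147.4 s -0.362 toolyaw -0.370 width 38.4 | F radial -3.2, F clockwise(left) 7.1, z -0.7
```

>>> apply_moves --commands '[[-0.1,[0,0.002,0],-0.8],[-0.1,[0,0.004,0],-1.5],[-0.1,[0,0.006,0],-2.3],[-0.1,[0,0.008,-0.0002],-3.1],[-0.1,[0,0.009,-0.0003],-3.5]]'

```text
time_s: 8.7
position: [443.8, -77.2, 74.6]
orientation: [2.21, 0.028, -2.208]
ft_force: [3.1, 7.5, 0.5]
gripper_width: 38.4
```

```bash
cat >> h.py <<'E'
import cv2
def sc(n):
    st(); b=vision.capture("scene")[180:220,260:310,::-1]; cv2.imwrite(f"pics/{n}.png",cv2.resize(b,None,fx=10,fy=10,interpolation=cv2.INTER_CUBIC)); st()
E
python3 -c "
from h import *
sc('a1')"
```

```text
t 8.70 z 74.6 r 147.5 s -0.302 toolyaw -0.310 width 38.4 | F radial -3.3, F clockwise(left) 7.4, z 0.5
t 8.75 z 74.6 r 147.5 s -0.302 toolyaw -0.310 width 38.2 | F radial -2.6, F clockwise(left) 6.7, z -0.1
```

View pics/a1.png

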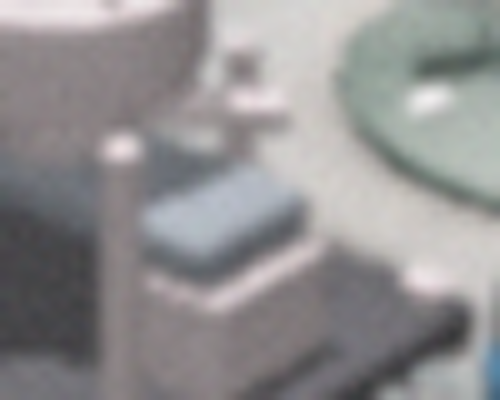

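>>> apply_moves --commands '[[-0.1,[0,0.0018,0],-0.7],[-0.1,[0,0.0036,0],-1.4],[-0.1,[0,0.0054,0],-2.1],[-0.1,[0,0.0072,-0.0002],-2.8],[-0.1,[0,0.0088,-0.0003],-3.4]]'

```text
time_s: 9.25
position: [444.2, -85.9, 74.6]
orientation: [2.18, 0.093, -2.177]
ft_force: [2.4, 8.0, 0.6]
gripper_width: 38.7
```

```bash
python3 -c "
from h import *
sc('a2')"
```

```text
t 9.25 z 74.6 r 147.6 s -0.243 toolyaw -0.251 width 38.7 | F radial -3.1, F clockwise(left) 7.8, z 0.6
t 9.30 z 74.6 r 147.6 s -0.242 toolyaw -0.250 width 38.3 | F radial -2.5, F clockwise(left) 6.0, z -0.1
```

View pics/a2.png

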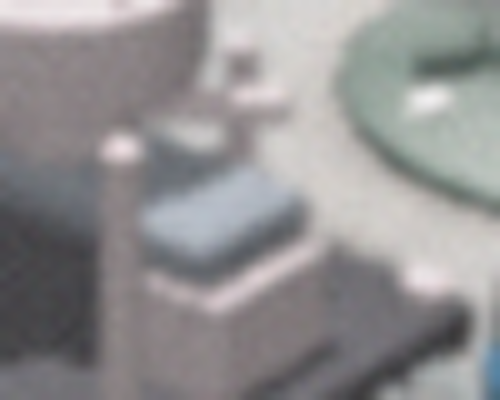

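>>> apply_moves --commands '[[-0.1,[0,0.002,0],-0.8],[-0.1,[0,0.004,0],-1.6],[-0.1,[0,0.006,0],-2.4],[-0.1,[0,0.008,-0.0002],-3.2],[-0.1,[0,0.0103,-0.0004],-4]]'

```text
time_s: 9.8
position: [445.5, -96.1, 74.6]
orientation: [2.143, 0.166, -2.14]
ft_force: [2.0, 7.4, 0.3]
gripper_width: 38.4
```

>>> apply_moves --commands '[[-0.1,[0,0.001,0],-0.4],[-0.1,[0,0.002,0],-0.8],[-0.1,[0,0.003,0],-1.2],[-0.1,[0,0.004,0],-1.6],[-0.1,[0,0.005,0],-2.0]]'

```text
time_s: 10.3
position: [446.3, -101.0, 74.6]
orientation: [2.124, 0.202, -2.121]
ft_force: [2.3, 6.7, 0.0]
gripper_width: 38.2
```

```bash
python3 -c "
from h import *
sc('a3')"
```

```text
t 10.30 z 74.6 r 147.7 s -0.140 toolyaw -0.146 width 38.2 | F radial -3.5, F clockwise(left) 6.2, z 0.0
t 10.35 z 74.6 r 147.7 s -0.139 toolyaw -0.146 width 38.7 | F radial -3.1, F clockwise(left) 5.8, z 0.4
```

View pics/a3.png

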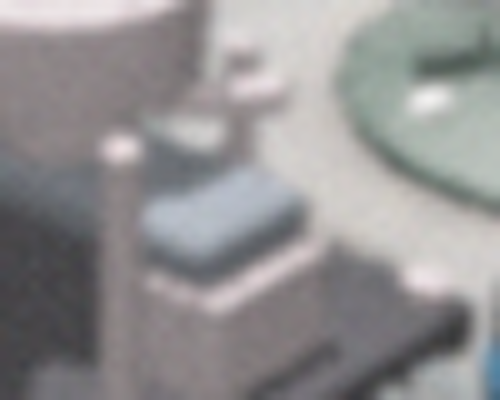

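>>> apply_moves --commands '[[-0.1,[0,0.001,0],-0.4],[-0.1,[0,0.002,0],-0.8],[-0.1,[0,0.003,0],-1.2],[-0.1,[0,0.004,0],-1.6],[-0.1,[0,0.005,0],-2.0]]'

```text
time_s: 10.85
position: [447.3, -105.9, 74.6]
orientation: [2.105, 0.237, -2.102]
ft_force: [2.9, 7.2, -0.0]
gripper_width: 38.8
```

>>> apply_moves --commands '[[-0.1,[0,0.0006,0],-0.2],[-0.1,[0,0.0012,0],-0.5],[-0.1,[0,0.0018,0],-0.7],[-0.1,[0,0.0024,0],-0.9],[-0.1,[0,0.003,0],-1.2]]'

```text
time_s: 11.35
position: [447.9, -108.8, 74.6]
orientation: [2.093, 0.258, -2.09]
ft_force: [4.0, 7.8, 0.8]
gripper_width: 38.3
```

```bash
python3 -c "
from h import *
sc('a4')"
```

```text
t 11.35 z 74.6 r 147.8 s -0.086 toolyaw -0.090 width 38.3 | F radial -5.8, F clockwise(left) 6.6, z 0.8
t 11.40 z 74.6 r 147.8 s -0.086 toolyaw -0.090 width 38.7 | F radial -4.0, F clockwise(left) 5.8, z 0.3
```

View pics/a4.png

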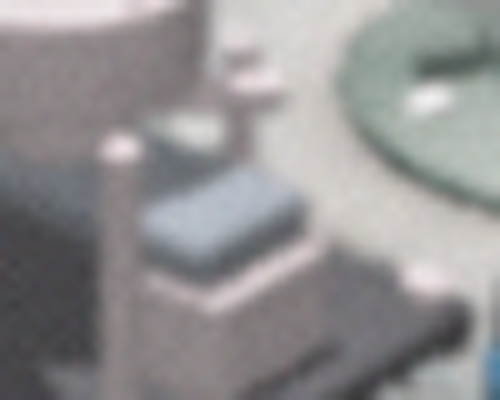

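>>> apply_moves --commands '[[-0.1,[0,0.0004,-0.0002],-0.2],[-0.1,[0,0.0008,-0.0004],-0.3],[-0.1,[0,0.0012,-0.0006],-0.5],[-0.1,[0,0.0016,-0.0008],-0.6],[-0.1,[0,0.002,-0.001],-0.8]]'

```text
time_s: 11.9
position: [448.6, -110.3, 74.5]
orientation: [2.083, 0.272, -2.085]
ft_force: [-1.1, 8.3, 2.6]
gripper_width: 38.4
```

>>> apply_moves --commands '[[-0.1,[0,0.0004,0],-0.2],[-0.1,[0,0.0008,0],-0.3],[-0.1,[0,0.0012,0],-0.5],[-0.1,[0,0.0016,0],-0.6],[-0.1,[0,0.002,0],-0.8]]'

```text
time_s: 12.4
position: [449.0, -112.3, 74.5]
orientation: [2.075, 0.286, -2.077]
ft_force: [-1.4, 6.7, 1.7]
gripper_width: 38.2
```

```bash
python3 -c "
from h import *
sc('a5')"
```

```text
t 12.40 z 74.5 r 147.6 s -0.062 toolyaw -0.062 width 38.2 | F radial -0.5, F clockwise(left) 6.9, z 1.7
t 12.45 z 74.5 r 147.6 s -0.061 toolyaw -0.062 width 38.2 | F radial -0.3, F clockwise(left) 7.3, z 2.5
```

View pics/a5.png

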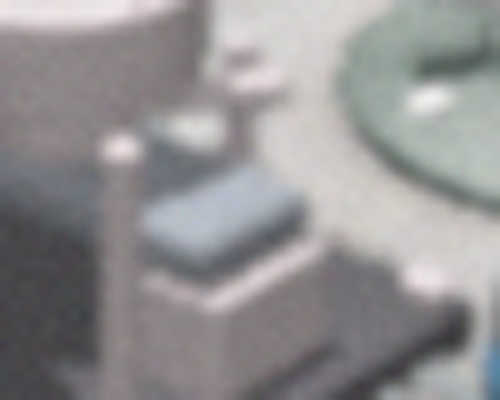

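Still about 7 N and turning freely. Continuing in 2 mm steps.

>>> apply_moves --commands '[[-0.1,[0,0.0004,0],-0.2],[-0.1,[0,0.0008,0],-0.3],[-0.1,[0,0.0012,0],-0.5],[-0.1,[0,0.0016,0],-0.6],[-0.1,[0,0.002,0],-0.8]]'

```text
time_s: 12.95
position: [449.6, -114.2, 74.5]
orientation: [2.068, 0.3, -2.069]
ft_force: [-1.4, 6.7, 2.3]
gripper_width: 38.4
```

```bash
python3 -c "
from h import *
st()"
```

```text
t 12.95 z 74.5 r 147.7 s -0.048 toolyaw -0.048 width 38.4 | F radial -0.6, F clockwise(left) 6.8, z 2.3
```

>>> apply_moves --commands '[[-0.1,[0,0.0004,0],-0.2],[-0.1,[0,0.0008,0],-0.3],[-0.1,[0,0.0012,0],-0.5],[-0.1,[0,0.0016,0],-0.6],[-0.1,[0,0.002,0],-0.8]]'

```text
time_s: 13.45
position: [450.2, -116.1, 74.5]
orientation: [2.06, 0.313, -2.061]
ft_force: [-0.6, 6.9, 2.5]
gripper_width: 38.5
```

```bash
python3 -c "
from h import *
st()"
```

```text
t 13.45 z 74.5 r 147.7 s -0.034 toolyaw -0.034 width 38.5 | F radial -1.4, F clockwise(left) 6.8, z 2.5
```

>>> apply_moves --commands '[[-0.1,[0,0.0004,0],-0.2],[-0.1,[0,0.0008,0],-0.3],[-0.1,[0,0.0012,0],-0.5],[-0.1,[0,0.0016,0],-0.6],[-0.1,[0,0.002,0],-0.8]]'

```text
time_s: 13.95
position: [450.7, -118.0, 74.5]
orientation: [2.052, 0.327, -2.053]
ft_force: [-0.9, 6.2, 2.1]
gripper_width: 38.5
```

>>> apply_moves --commands '[[-0.1,[0,0.0004,0],-0.2],[-0.1,[0,0.0008,0],-0.3],[-0.1,[0,0.0012,0],-0.5],[-0.1,[0,0.0016,0],-0.6],[-0.1,[0,0.002,0],-0.8]]'

```text
time_s: 14.45
position: [451.3, -119.8, 74.5]
orientation: [2.043, 0.34, -2.045]
ft_force: [-1.4, 7.5, 2.5]
gripper_width: 38.5
```

>>> apply_moves --commands '[[-0.1,[0,0.0004,0],-0.2],[-0.1,[0,0.0008,0],-0.3],[-0.1,[0,0.0012,0],-0.5],[-0.1,[0,0.0016,0],-0.6],[-0.1,[0,0.002,0],-0.8]]'

```text
time_s: 14.95
position: [451.9, -121.6, 74.4]
orientation: [2.036, 0.354, -2.037]
ft_force: [-0.7, 9.4, 3.5]
gripper_width: 38.2
```

```bash
python3 -c "
from h import *
sc('a6')"
```

```text
t 14.95 z 74.4 r 147.7 s 0.005 toolyaw 0.007 width 38.2 | F radial -2.5, F clockwise(left) 9.1, z 3.5
t 15.00 z 74.4 r 147.7 s 0.005 toolyaw 0.008 width 38.6 | F radial -1.5, F clockwise(left) 8.5, z 2.8
```

View pics/a6.png

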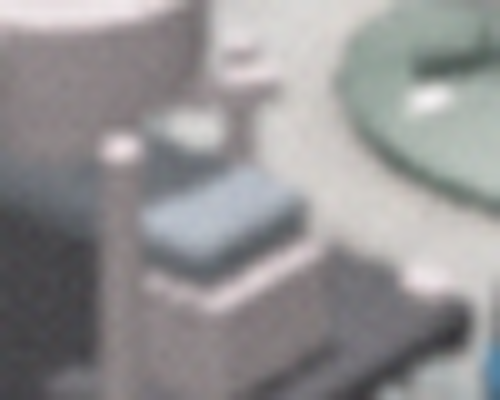

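>>> apply_moves --commands '[[-0.1,[0,0.0002,0],0],[-0.1,[0,0.0004,0],-0.1],[-0.1,[0,0.0006,0],-0.2],[-0.1,[0,0.0008,0],-0.2],[-0.1,[0,0.001,0],-0.3]]'

```text
time_s: 15.5
position: [452.2, -122.5, 74.4]
orientation: [2.032, 0.359, -2.034]
ft_force: [-0.7, 8.6, 3.6]
gripper_width: 38.5
```

```bash
python3 -c "
from h import *
st()"
```

```text
t 15.50 z 74.4 r 147.7 s 0.011 toolyaw 0.012 width 38.5 | F radial -2.2, F clockwise(left) 8.3, z 3.6
```

>>> apply_moves --commands '[[-0.1,[0,0.0004,0],-0.1],[-0.1,[0,0.0007,0],-0.2],[-0.1,[0,0.001,0],-0.3],[-0.1,[0,0.0013,0],-0.4],[-0.1,[0,0.0015,0],-0.5]]'

```text
time_s: 16.0
position: [452.7, -123.8, 74.4]
orientation: [2.027, 0.367, -2.029]
ft_force: [-1.0, 9.8, 3.5]
gripper_width: 38.5
```

```bash
python3 -c "
from h import *
st()"
```

```text
t 16.00 z 74.4 r 147.7 s 0.020 toolyaw 0.021 width 38.5 | F radial -2.4, F clockwise(left) 9.5, z 3.5
```

>>> apply_moves --commands '[[-0.1,[0,0.0004,0],-0.1],[-0.1,[0,0.0007,0],-0.2],[-0.1,[0,0.001,0],-0.3],[-0.1,[0,0.0013,0],-0.4],[-0.1,[0,0.0015,0],-0.5]]'

```text
time_s: 16.5
position: [453.1, -125.0, 74.4]
orientation: [2.022, 0.376, -2.025]
ft_force: [-1.2, 11.2, 4.6]
gripper_width: 38.8
```

```bash
python3 -c "
from h import *
sc('a7')"
```

```text
t 16.50 z 74.4 r 147.8 s 0.029 toolyaw 0.030 width 38.8 | F radial -2.8, F clockwise(left) 10.9, z 4.6
t 16.55 z 74.4 r 147.8 s 0.029 toolyaw 0.030 width 38.4 | F radial -2.1, F clockwise(left) 11.6, z 4.6
```

View pics/a7.png

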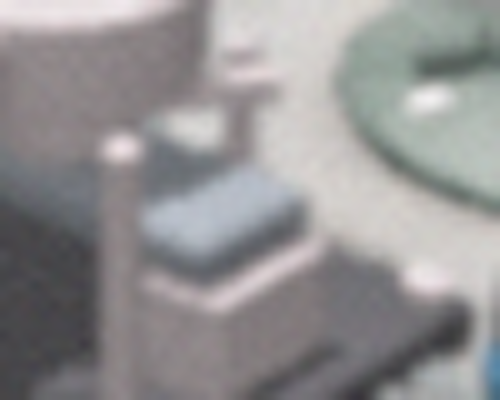

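The arm tip hasn't moved since the last view and force is climbing about 1.3 N per call, so it is on the pin, against a soft contact. I'm raising the force to about 17 N.

>>> apply_moves --commands '[[-0.1,[0,0.0005,0],0],[-0.1,[0,0.001,0],0],[-0.1,[0,0.0015,0],0],[-0.1,[0,0.002,0],0],[-0.1,[0,0.002,0],0]]'

```text
time_s: 17.05
position: [453.5, -126.8, 74.4]
orientation: [2.022, 0.376, -2.025]
ft_force: [-3.2, 12.0, 5.6]
gripper_width: 38.5
```

```bash
python3 -c "
from h import *
st()"
```

```text
t 17.05 z 74.4 r 148.0 s 0.041 toolyaw 0.030 width 38.5 | F radial -1.4, F clockwise(left) 12.4, z 5.6
```

>>> apply_moves --commands '[[-0.1,[0,0.0008,0],0],[-0.1,[0,0.0016,0],0],[-0.1,[0,0.0023,0],0],[-0.1,[0,0.003,0],0],[-0.1,[0,0.003,0],0]]'

```text
time_s: 17.55
position: [454.2, -129.4, 74.3]
orientation: [2.021, 0.377, -2.026]
ft_force: [-4.5, 13.1, 6.6]
gripper_width: 38.6
```

```bash
python3 -c "
from h import *
sc('a8')"
```

```text
t 17.55 z 74.3 r 148.4 s 0.059 toolyaw 0.030 width 38.6 | F radial -0.8, F clockwise(left) 13.8, z 6.6
t 17.60 z 74.3 r 148.3 s 0.059 toolyaw 0.030 width 38.5 | F radial -1.0, F clockwise(left) 13.0, z 7.1
```

View pics/a8.png

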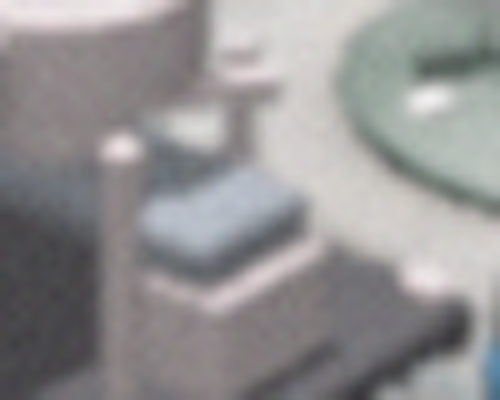

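```bash
python3 - <<'E'
from h import *
im=vision.capture("wrist"); cv2.imwrite("pics/w9.png",im[:,:,::-1]); st(); print(arm.get_obs()["torque"])
E
```

```text
t 17.65 z 74.3 r 148.3 s 0.059 toolyaw 0.030 width 38.3 | F radial -0.1, F clockwise(left) 13.9, z 5.8
[ 2.04228368  0.75426879 -0.10321547]
```

View pics/w9.png

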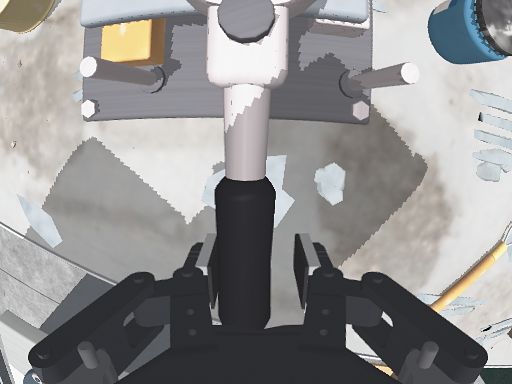

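>>> apply_moves --commands '[[-0.1,[0,0.001,0],0],[-0.1,[0,0.002,0],0],[-0.1,[0,0.003,0],0],[-0.1,[0,0.0035,0],0],[-0.1,[0,0.0035,0],0]]'

```text
time_s: 18.15
position: [455.1, -132.3, 74.2]
orientation: [2.021, 0.378, -2.028]
ft_force: [-6.1, 16.1, 8.5]
gripper_width: 38.4
```

```bash
python3 -c "
from h import *
st()"
```

```text
t 18.15 z 74.2 r 148.7 s 0.080 toolyaw 0.030 width 38.4 | F radial -0.9, F clockwise(left) 17.1, z 8.5
```

Now 17 N. Holding.

>>> apply_moves --commands '[[-0.1,[0,0.0004,0],0],[-0.1,[0,0.0004,0],0],[-0.1,[0,0.0004,0],0],[-0.1,[0,0.0004,0],0],[-0.1,[0,0.0004,0],0]]'

```text
time_s: 18.65
position: [455.1, -132.6, 74.2]
orientation: [2.02, 0.378, -2.028]
ft_force: [-6.7, 15.4, 8.6]
gripper_width: 38.5
```

```bash
python3 -c "
from h import *
st()"
```

```text
t 18.65 z 74.2 r 148.8 s 0.081 toolyaw 0.030 width 38.5 | F radial -0.1, F clockwise(left) 16.8, z 8.6
```

>>> apply_moves --commands '[[-0.1,[0,0,0],0],[-0.1,[0,0,0],0],[-0.1,[0,0,0],0],[-0.1,[0,0,0],0],[-0.1,[0,0,0],0]]'

```text
time_s: 19.15
position: [455.1, -132.6, 74.2]
orientation: [2.021, 0.378, -2.028]
ft_force: [-6.2, 15.5, 9.7]
gripper_width: 38.5
```

```bash
python3 -c "
from h import *
st();sc('a9')"
```

```text
t 19.15 z 74.2 r 148.8 s 0.082 toolyaw 0.030 width 38.5 | F radial -0.6, F clockwise(left) 16.7, z 9.7
t 19.15 z 74.2 r 148.8 s 0.082 toolyaw 0.030 width 38.5 | F radial -0.6, F clockwise(left) 16.7, z 9.7
t 19.20 z 74.2 r 148.8 s 0.081 toolyaw 0.030 width 38.4 | F radial -0.8, F clockwise(left) 17.5, z 9.9
```

View pics/a9.png

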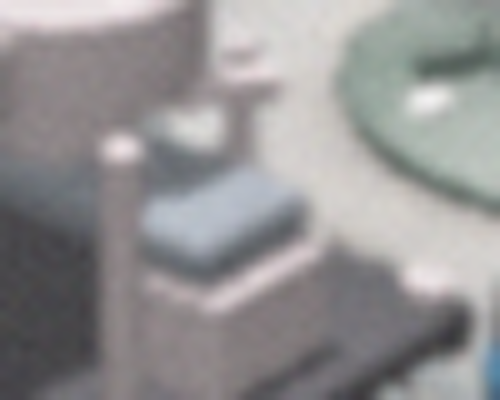

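Held for over a second at 16.7–17.5 N with the arm against the pin and not moving. Now unloading, opening and lifting away.

>>> apply_moves --commands '[[-0.1,[0,-0.003,0],0],[-0.1,[0,-0.006,0],0],[-0.1,[0,-0.009,0],0],[0.1,[0,-0.012,0],0],[0.3,[0,-0.014,0],0]]'

```text
time_s: 19.7
position: [452.1, -121.4, 74.5]
orientation: [2.022, 0.373, -2.022]
ft_force: [0.2, -0.2, -0.5]
gripper_width: 55.4
```

```bash
python3 - <<'E'
from h import *
im=vision.capture("wrist"); cv2.imwrite("pics/w10.png",im[:,:,::-1]); st()
E
```

```text
t 19.75 z 74.5 r 147.5 s 0.003 toolyaw 0.030 width 55.2 | F radial 0.4, F clockwise(left) -0.2, z 0.1
```

View pics/w10.png

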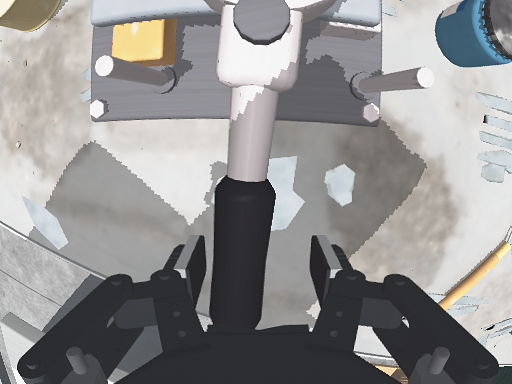

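Clear on both sides: grip at px (243,255), pads at px (190,265) and (325,265). Lifting.

>>> apply_moves --commands '[[0.3,[-0.02,0,0],0],[0.3,[-0.05,0,0],0],[0.3,[-0.08,0,0],0],[0.3,[-0.11,0,0],0],[0.3,[-0.12,0,0],0]]'

```text
time_s: 20.25
position: [453.2, -122.0, 197.0]
orientation: [2.025, 0.37, -2.018]
ft_force: [0.6, 0.3, -0.4]
gripper_width: 55.9
```

>>> apply_moves --commands '[[0.3,[-0.01,0,-0.025],0],[0.3,[-0.02,0,-0.055],0],[0.3,[-0.02,0,-0.085],0],[0.3,[-0.02,0,-0.11],0],[0.3,[-0.02,0,-0.11],0]]'

```text
time_s: 20.75
position: [556.6, -81.4, 213.2]
orientation: [2.022, 0.374, -2.022]
ft_force: [-0.4, -0.6, 0.3]
gripper_width: 55.7
```

```bash
python3 - <<'E'
from h import *
c=vision.get_calibration("wrist")
im=vision.capture("wrist"); cv2.imwrite("pics/w11.png",cv2.resize(im[60:330,110:430,::-1],None,fx=2.4,fy=2.2,interpolation=cv2.INTER_CUBIC)); st()
E
```

```text
t 20.80 z 213.1 r 37.2 s -0.081 toolyaw 0.031 width 55.5 | F radial 0.2, F clockwise(left) -0.2, z -0.0
```

View pics/w11.png

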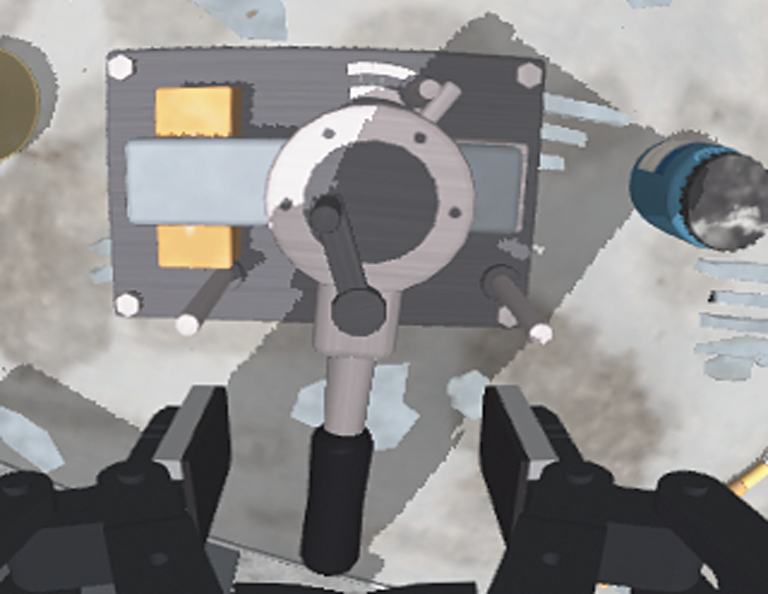

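Screw arm at about (445,97) is right against the pin at about (428,90). The lever is fully on the left (loosening) side, and the jar and tin look undisturbed. The robot touches nothing, so I'm handing in.

```bash
python3 -c "
from h import *
print(arm.finish_job())"
```

```text
the job is handed in; nothing more can be done
None
```

The clamp is loosened: the screw's arm is firmly against the stop pin. I handed the job in at about 20.8 s on the robot clock.

- **Lever:** I pushed the post over with one finger pad. It first sat on a tooth top just past centre, so I swung the handle anticlockwise first, which cannot tighten the screw. A side picture then matched the loosening end at +0.35.
- **Unscrewing:** I caged the grip loosely between the fingers and made one forward stroke, one free return and a second forward stroke. The free return took about 3 N and driving the screw took about 7 N, both within the stated ranges.
- **Stop:** The force rose while the screw arm stayed still in the scene camera. I then held 16.7–17.5 N sideways at the grip for just over a second. The highest sideways reading was 17.5 N.
- **Total turn:** I estimate the screw turned about 0.79 rad from where it started. The stop was given as 0.85 to 1.3 rad from the tight mark, so this fits only if the screw started about 0.06 rad or more past the mark. My estimate is good to a few hundredths.
- **Last checks:** The closing picture shows the screw arm against the pin and the lever on the loosening side. The jar and the tin looked undisturbed by eye; I did not re-measure them. The gripper was clear of everything, with wrist force near zero.

One reading I did not fully explain: an upward force of up to 10 N built up during the final push. It may be the pad riding on the round grip. It dropped to zero when I backed off.

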